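# Clear the filter unit, open its flap and present the filter cassette

### The job

An old cork has been left on the blue flap of the small white bench filter unit: first drop it into the steel cup. Then swing the flap up by its handle, past upright so that it stays open, and draw the orange filter cassette straight up out of the unit by its tab. Finish while still holding the cassette in the gripper, upright and still, with its lower edge at least 10 cm above the top of the unit; leave the flap open, the cork in the standing cup and the other things on the bench where they are.

Things in the scene. Friction and masses are not known exactly. Their poses are not given: they have to be found in the camera images.
- housing: White filter unit fixed to the bench: a box 115 (x) x 120 (y) x 68 mm high to its rim, walls and floor 4 mm. Origin: centre of its underside; z up; its -x side is the front (black louvres, flap handle); the flap hinges on the +x rim; a 22 mm outlet stub sticks out at +y. Inside, ribs at both y ends form an upright channel 14 mm wide along x, 44 mm high, at x = 0, where the cassette stands.
- flap (a joint): Blue flap, 5.5 mm thick, that covers the whole unit (its top face is 73.5 mm above the bench). 0 = shut, 1.57 = upright, 1.92 = stop (leaning back). Its hinge is stiff: it stays at any angle where it is left; about 2 N at the handle move it.
- flap_handle (a point): Middle of the flap's handle: a round steel bar 10 mm thick along the housing's y, 60 mm clear between its arms, 40 mm in front of the flap's front edge (35 mm clear gap), 71 mm above the bench when shut. It is 155 mm from the hinge and swings up and over with the flap; the round bar can turn between the pads, so the gripper can keep pointing down.
- flap_hinge (a point): Middle of the hinge axis of the flap, which runs along the housing's y, 57.5 mm behind the housing's centre, 68 mm above the bench.
- filter: Orange filter cassette with white pleats, hidden under the flap, loose in the guide channel, 90 g: a frame 10 mm thick (x) x 104 mm wide (y) x 42 mm high, with a tab on top 10 mm thick (x) x 30 mm wide (y) rising to 60 mm. Origin: centre of its underside; z up along its height; its y lies along the housing's y. In the unit it stands on the 4 mm floor with the tab top 64 mm above the bench.
- filter_tab (a point): Point to grip on the cassette's tab, 6 mm below the tab's top and 54 mm above the cassette's lower edge.
- cork: Brown tapered cork, 24 mm high, 29 mm across its upper end, standing on the shut flap. Origin: centre of its underside.
- cup: Open steel cup standing loose on the bench, 60 mm high, 66 mm across the rim, hollow, 350 g. Origin: centre of its underside.
- tin: Flat round tin with a green lid, 67 mm across, 24 mm high; a bystander. Origin: centre of its underside.
- felt_marker: White felt marker with a black cap, 122 mm long (along y), 14 mm thick, lying; a bystander. Origin: centre of its underside.
- red_vial: Glass vial with a red cap, 32 mm across, 73 mm high; a bystander. Origin: centre of its underside.
- spool: Wooden spool of thread, 38 mm across, 50 mm high; a bystander. Origin: centre of its underside.
- beaker: Small clear glass beaker, 47 mm across, 58 mm high; a bystander. Origin: centre of its underside.
Mind the look-alikes: they are no part of the job. Of the things shaped like the cork, the brown one is meant.

How it is judged:
On the way, in this order (a step that is already met when the one before it is completed fails the run):
1. the cork lies in the standing cup, let go, while the flap is still shut (horizontal distance between cork and cup below 0.03 m and z of cork in the frame of cup below 0.045 m and angle between cup's own z axis and vertical below 0.2 rad and contact force between the fingers and cork below 0.05 N and value of joint flap below 0.2 rad), for 0.2 s.
2. the flap is open past 80 degrees with the cassette still in its channel (value of joint flap above 1.4 rad and z of filter in the frame of housing below 0.03 m), for 0.2 s.
3. the cassette is drawn out, clear of the rim (z of filter in the frame of housing above 0.08 m), for 0.1 s.
At the end, for the whole second after the job is handed in: The gripper still holds the cassette upright (within 17 degrees) and still, its lower edge at least 85 mm above the unit's rim (153 mm above the bench), touching nothing of the unit; the flap stands open past 80 degrees (1.4 rad); the cork lies in the cup, which stands (horizontal distance between cork and cup below 0.03 m and z of cork in the frame of cup below 0.045 m and angle between cup's own z axis and vertical below 0.2 rad and contact force between the fingers and cork below 0.05 N and value of joint flap above 1.4 rad and z of filter in the frame of housing above 0.153 m and angle between filter's own z axis and vertical below 0.3 rad and linear speed of filter below 0.03 m/s and angular speed of filter below 0.3 rad/s and contact force between the fingers and filter above 1 N and contact force between filter and housing below 0.05 N); the arm keeps its last pose, push and grip.
It fails at once if a bystander (tin, marker, vial, spool, beaker) is moved by more than 25 mm (distance of any of tin, felt_marker, red_vial, spool, beaker from where it was at the start of the episode above 0.025 m).
It fails at once if the cup is tipped over (angle between cup's own z axis and vertical above 0.6 rad).
It also fails if it takes over 56 s, if anything falls off the work surface, if the arm or the gripper's body presses on something with over 40 N, if the wrist force passes 120 N, or if a joint passes its speed limit or range.

### The arm

A 6-joint arm with a two-finger parallel gripper is mounted at the origin on a cart in front of the work surface, level with it; the furniture and walls round the work are solid. World frame = base frame: x ahead of the robot, y to its left, z up, the work surface at z = 0. Lengths are in m, angles in rad, forces in N, time in s.
With the tool pointing down it reaches from about 0.35 to 0.975 m from the base axis. Payload 4.9 kg.
Tool frame: the origin (TCP) lies midway between the tips of the shut fingers; the grasp point (between the pads) lies 19 mm behind it; z points along the fingers, y is the line along which they close (so a half turn about z gives the same grasp; the last joint's range is limited). The gripper opens to 85 mm and grips with 20 to 120 N. Pads are 22 mm wide; open, the fingers measure 114 mm over their backs; the gripper's body (76 mm by 85 mm) begins 54 mm behind the grasp point. The pads swing forward as they close: fully open they stand 13 mm farther back than shut.
Start: joints at [-1.388, 0.053, 1.613, -0, 1.476, -0.119], TCP at [0.186, -0.597, 0.231] pointing down, gripper open.
Joint ranges: [-3.01, 3.01], [-1.01, 2.22], [0.06, 2.58], [-1.02, 4.17], [0.09, 2.62], [-3.14, 3.14]. Speed limits (rad/s): [2.57, 2.57, 3.14, 3.14, 3.14, 3.14].

### API

Orientations are given as a rotation vector (axis times angle).
In Python, from station import ctrl gives the robot as it stands.
- The arm moves only by the tool step_arm, never from a script. Its argument "targets" is a list of rows, each an object with "travel": the shift along the world's x, y, z as a fraction of full scale, a list of three; "angular": the turn, a rotation vector about the world's x, y, z as a fraction of full scale, a list of three; "gripper": the opening, from 0 (shut) to 1 (fully open). In form: [{"travel": [x, y, z], "angular": [rx, ry, rz], "gripper": gripper}, ...]. A call has 1 to 10 rows; each row is the pose to reach, as a shift and turn from the pose commanded when the call began; what a row does not reach only later rows make up. Full scale, the value 1, is 0.6 m for a shift and pi/4 rad for a turn. A row lasts 1/10 s, in which the tool goes at most 50 mm and 8.59 degrees, less where a joint would pass 70% of its speed; a pose out of reach is approached as far as the arm can. A call with a number of a shift or a turn outside -1 to 1 is refused whole. A call with a gripper value outside its range is refused whole. The fingers move at their own pace and stop on an object; "squeeze" is the grip in N (left out, the last holds). Time passes only in rows, so rows that repeat a pose let the fingers close. It gives the time, the measured TCP pose, the force, the opening and the grip force at its end, in the units of the state.
- ctrl.get_obs(): the state, without advancing time (a new reading comes with each control period).
- ctrl.get_image(name): name is "side" or "top" or "wrist"; returns a dict with "img" (384x512x3 uint8, red, green, blue), "fx", "fy", "cx", "cy" (pixels), "rvec" (rotation vector, rad) and "tvec" (3), from world to camera coordinates, as OpenCV has them. Camera axes: x right, y down, z forward; pixel columns grow to the right and rows downward; lengths in m; the calibration is good to about 2 mm. A picture is of the moment at which its call begins. There is no depth.
- ctrl.finish_job(): hands the job in; it is judged then, once.
The state is a dict: "t": time; "q": joint angles; "dq": joint speeds; "effort": joint torques, N m; "tool_pos": TCP position; "tool_rot": TCP orientation; "contact_force": force on the tool from outside, world axes, zero at the start; "wrist_torque": the same for the moment, N m; "opening": finger opening in m; "grip_force": force on a finger pad.
Only numpy, scipy, OpenCV 4.12 (cv2) and the standard library are available. Lean on these libraries where they do the work, as an engineer would, in place of code of your own. Each camera call takes 0.05 s, during which the arm holds its last target. There are 200 camera calls.

## Working session

There is one attempt and no reset: what is moved stays moved. The work goes in short steps, Python scripts to look and compute and a tool call to move; the robot and the scene stay as the last step left them, time stands still between calls to the robot, and variables do not carry over. Pictures are saved under pics/ and viewed, at most 10 in all, crops included, and the job is handed in when it is done.

Besides the shell and the picture viewer there is one more tool, called after "Call:" as name(argument=value, ...), one argument or row to a line, values as JSON. step_arm: Moves the arm, as the interface text tells. Its arguments: {"type":"object","properties":{"targets":{"type":"array"},"squeeze":{"type":"number"}},"required":["targets"]}

```bash
mkdir -p pics
cat > h.py <<'E'
import numpy as np, cv2, json
from station import ctrl
def snap(n,f):
    d=ctrl.get_image(n); cv2.imwrite(f'pics/{f}.png',cv2.cvtColor(d['img'],cv2.COLOR_RGB2BGR))
    c={k:(np.asarray(v).tolist()) for k,v in d.items() if k!='img'}
    json.dump(c,open(f'pics/{f}.json','w')); return c
def ray(f,u,v):
    c=json.load(open(f'pics/{f}.json')); R=cv2.Rodrigues(np.array(c['rvec'],float).reshape(3))[0]
    o=-R.T@np.array(c['tvec']).reshape(3); d=R.T@np.array([(u-c['cx'])/c['fx'],(v-c['cy'])/c['fy'],1]); return o,d
def atz(f,u,v,z):
    o,d=ray(f,u,v); return (o+d*(z-o[2])/d[2]).round(4)
def proj(f,p):
    c=json.load(open(f'pics/{f}.json')); K=np.array([[c['fx'],0,c['cx']],[0,c['fy'],c['cy']],[0,0,1]])
    return cv2.projectPoints(np.array(p,float).reshape(-1,3),np.array(c['rvec']),np.array(c['tvec']),K,None)[0].reshape(-1,2).round(1)
def crop(f,x0,y0,x1,y1,s,g):
    i=cv2.imread(f'pics/{f}.png')[y0:y1,x0:x1]; cv2.imwrite(f'pics/{g}.png',cv2.resize(i,None,fx=s,fy=s,interpolation=cv2.INTER_CUBIC))
E
python3 - <<'E'
from h import *
a=snap('top','top0');b=snap('side','side0');print(a,b)
print(ctrl.get_obs())
t=cv2.imread('pics/top0.png');s=cv2.imread('pics/side0.png')
cv2.imwrite('pics/both.png',cv2.resize(np.hstack([t,s]),(800,300)))
cv2.imwrite('pics/top0b.png',cv2.resize(t,(800,600)))
E
```

```text
{'fx': 384.05973614983924, 'fy': 384.05973614983924, 'cx': 253.8621923461218, 'cy': 193.0056475175914, 'rvec': [2.071949560810264, -2.1382577162639413, 0.23086549661314157], 'tvec': [-0.0828537355294882, 0.5504022247560361, 0.837596727369362]} {'fx': 400.495557162656, 'fy': 400.495557162656, 'cx': 249.10424603035466, 'cy': 190.92485254320624, 'rvec': [0.4635902679107265, -2.480349277447894, 1.5175360167825018], 'tvec': [0.48017300443455163, 0.2032155391228733, 0.6545028065805862]}
{'t': 0.1, 'q': array([-1.38802689e+00,  5.33128351e-02,  1.61416148e+00, -7.23527668e-06,
        1.47599257e+00, -1.18997475e-01]), 'dq': array([-0.00089698, -0.00204668, -0.00389674, -0.00175893,  0.00214034,
       -0.00058486]), 'effort': array([-2.11129213e-04, -3.94904351e+01, -3.71364176e+01, -1.21297189e-04,
        3.91158756e-03,  1.22199961e-05]), 'tool_pos': array([ 0.1856516 , -0.59619966,  0.23016946]), 'tool_rot': array([-3.10404804e+00, -4.71937382e-01,  1.05102636e-04]), 'contact_force': array([-0.76092402,  0.69510595,  0.00190634]), 'wrist_torque': array([ 0.01768802,  0.00548998, -0.06187691]), 'grip_force': 0.0, 'opening': 0.08554206226132917}
```

View pics/top0b.png

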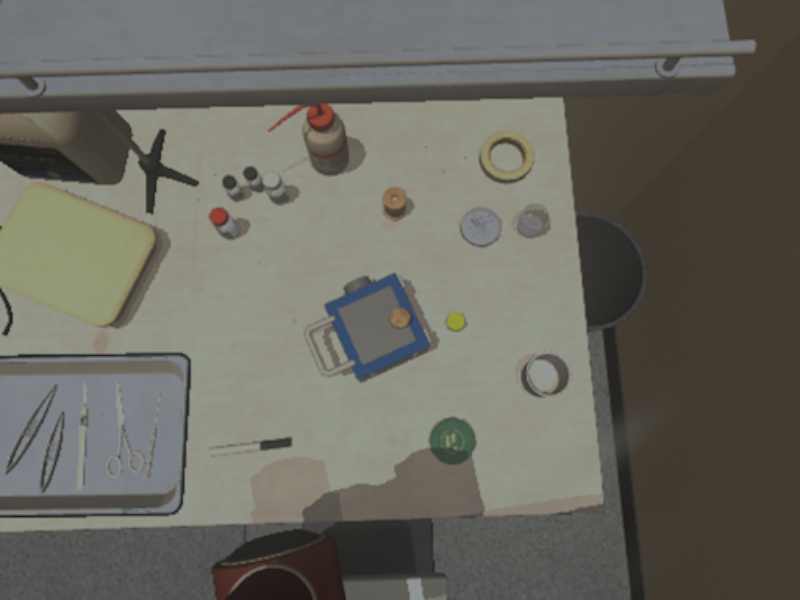

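View pics/side0.png

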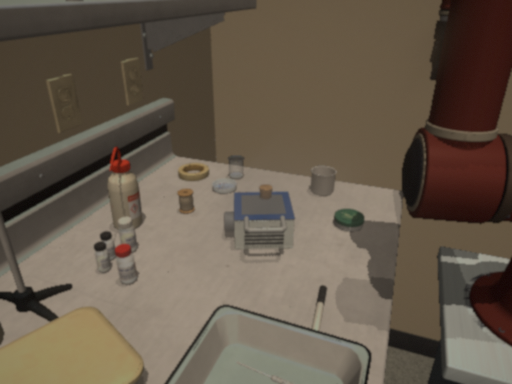

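Top view (800x600): unit centre ~(380,325), handle at left (~322,347), cork ~(400,317), cup ~(543,375), tin ~(453,440), yellow look-alike ~(456,321), marker ~(250,447). The side view shows the flap shut with the cork at the unit's far end.

Run:
```python
from h import *
crop('top0',185,165,385,295,4,'c1')
s=cv2.imread('pics/side0.png')[150:260,210:370]; cv2.imwrite('pics/c2.png',cv2.resize(s,None,fx=5,fy=5,interpolation=cv2.INTER_CUBIC))
```

```text
(no output)
```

View pics/c1.png

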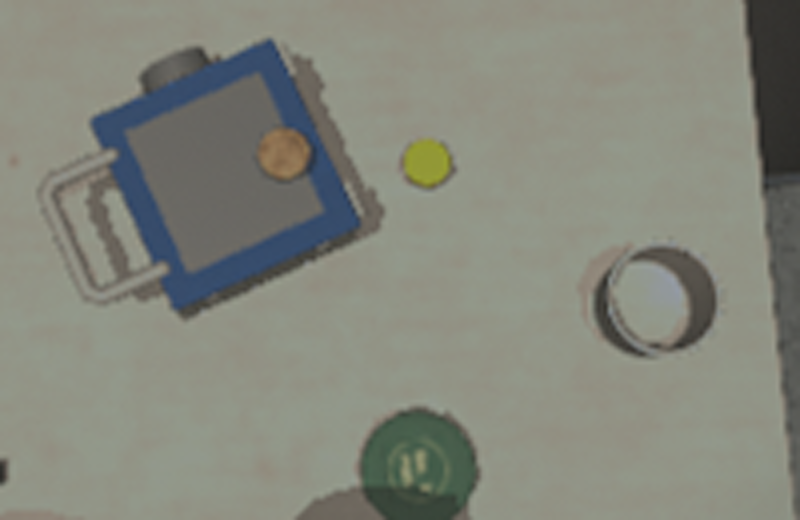

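View pics/c2.png

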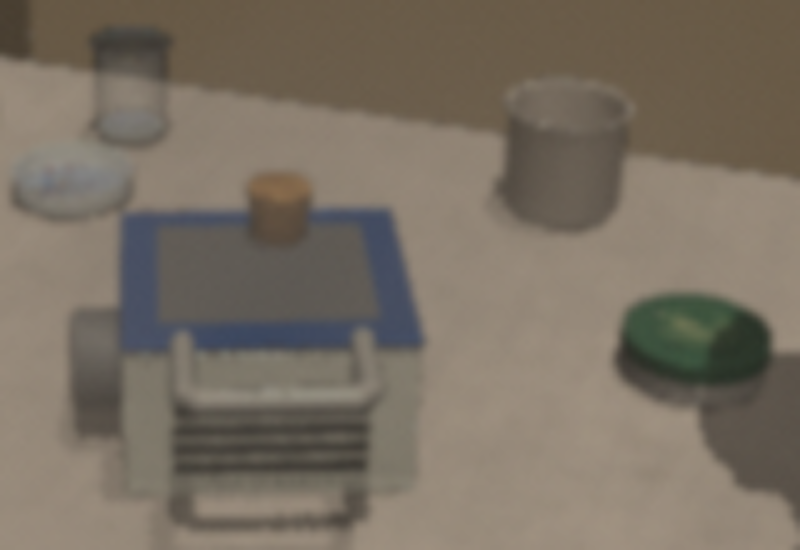

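Crop 1 (4x, offset 185,165): flap corners (93,121),(272,40),(360,225),(182,316); handle bar (47,190)-(95,298); cork top (285,153); cup rim centre ~(662,300). Crop 2 (5x, offset 210,150): cup rim centre (568,104), cork top (280,186).

Run:
```python
from h import *
T=lambda x,y:(185+(x+.5)/4-.5,165+(y+.5)/4-.5)
S=lambda x,y:(210+(x+.5)/5-.5,150+(y+.5)/5-.5)
A=lambda x,y,z:atz('top0',*T(x,y),z)
B=lambda x,y,z:atz('side0',*S(x,y),z)
for n,p in dict(c00=(93,121),c01=(272,40),c11=(360,225),c10=(182,316)).items(): print(n,A(*p,.0735))
print('handle',A(47,190,.071),A(95,298,.071))
print('cork',A(285,153,.0975),B(280,186,.0975))
print('cup',A(662,300,.06),B(568,104,.06),A(608,300,.06),A(717,300,.06))
print('flap side',B(122,347,.0735),B(422,347,.0735),B(393,210,.0735),B(127,212,.0735))
print('handle side',B(185,393,.071),B(370,398,.071))
print('tin',A(420,465,.024),'yellow',A(428,160,.03),'edge',A(745,0,0))
for f in('top0','side0'): print(ray(f,0,0)[0])
```

```text
c00 [0.5436 0.0058 0.0735]
c01 [ 0.5885 -0.0986  0.0735]
c11 [ 0.4784 -0.1451  0.0735]
c10 [ 0.4303 -0.0434  0.0735]
handle [0.5046 0.0326 0.071 ] [0.4421 0.0055 0.071 ]
cork [ 0.5166 -0.1038  0.0975] [ 0.5155 -0.0985  0.0975]
cup [ 0.432  -0.3157  0.06  ] [ 0.4329 -0.3116  0.06  ] [ 0.433 -0.285  0.06 ] [ 0.431  -0.3469  0.06  ]
flap side [0.5423 0.0122 0.0735] [ 0.4321 -0.0299  0.0735] [ 0.4761 -0.1394  0.0735] [ 0.5861 -0.0955  0.0735]
handle side [0.5082 0.031  0.071 ] [0.4414 0.0092 0.071 ]
tin [ 0.3446 -0.1766  0.024 ] yellow [ 0.5228 -0.19    0.03  ] edge [ 0.6252 -0.3994  0.    ]
[ 0.35237897 -0.09765097  0.93683989]
[0.26700847 0.6308866  0.48054674]
```

Run:
```python
from h import *
o=ctrl.get_obs();R=cv2.Rodrigues(o['tool_rot'])[0]
y=np.degrees(np.arctan2(R[1,1],R[0,1]));print(R.round(3),y,o['q'][5])
for t in(-67.2,112.8): print(t-y,(t-y)/45)
print(((np.array([.516,-.1015,.2])-o['tool_pos'])/.6).round(4))
```

```text
[[ 0.955  0.297 -0.   ]
 [ 0.297 -0.955  0.002]
 [ 0.    -0.002 -1.   ]] -72.70997837608647 -0.11899747517579934
5.509978376086465 0.12244396391303257
185.50997837608645 4.122443963913033
[ 0.5506  0.8245 -0.0503]
```

Call:
step_arm(
  targets=[
    {"travel": [0.06,0.09,0],"angular": [0,0,0.03],"gripper": 0.6},
    {"travel": [0.12,0.18,0],"angular": [0,0,0.06],"gripper": 0.6},
    {"travel": [0.18,0.27,0],"angular": [0,0,0.122],"gripper": 0.6},
    {"travel": [0.24,0.36,0],"angular": [0,0,0.122],"gripper": 0.6},
    {"travel": [0.3,0.45,0],"angular": [0,0,0.122],"gripper": 0.6},
    {"travel": [0.36,0.54,0],"angular": [0,0,0.122],"gripper": 0.6},
    {"travel": [0.42,0.63,0],"angular": [0,0,0.122],"gripper": 0.6},
    {"travel": [0.48,0.72,-0.03],"angular": [0,0,0.122],"gripper": 0.6},
    {"travel": [0.52,0.78,-0.05],"angular": [0,0,0.122],"gripper": 0.6},
    {"travel": [0.5506,0.8245,-0.07],"angular": [0,0,0.122],"gripper": 0.6},
  ],
  squeeze=25,
)

```text
t: 1.1
tool_pos: [0.4631, -0.1804, 0.2087]
tool_rot: [3.079, 0.62, 0.001]
contact_force: [0.8, 0.4, 0.2]
opening: 0.0511
grip_force: 0.0
```

Call:
step_arm(
  targets=[
    {"travel": [0,0,0],"angular": [0,0,0],"gripper": 0.6},
    {"travel": [0,0,0],"angular": [0,0,0],"gripper": 0.6},
    {"travel": [0,0,0],"angular": [0,0,0],"gripper": 0.6},
  ],
)

```text
t: 1.4
tool_pos: [0.4619, -0.1829, 0.2086]
tool_rot: [3.08, 0.619, -0.001]
contact_force: [-0.6, -0.4, -0.2]
opening: 0.0509
grip_force: 0.0
```

Run:
```python
from h import *
snap('wrist','w1');o=ctrl.get_obs();print(o['tool_pos'],o['tool_rot'],o['opening'],o['q'],o['t'])
for z in(.0735,.0975): print(proj('w1',[.516,-.1015,z]))
```

```text
[ 0.46183732 -0.18333276  0.20884875] [ 3.07983045e+00  6.17789699e-01 -7.03178583e-05] 0.05125752715081726 [-5.27582309e-01 -2.46743870e-01  1.92932246e+00 -3.39614206e-04
  1.45877459e+00  6.47322272e-01] 1.45
[[190.1  85.5]]
[[183.7  84.1]]
```

View pics/w1.png

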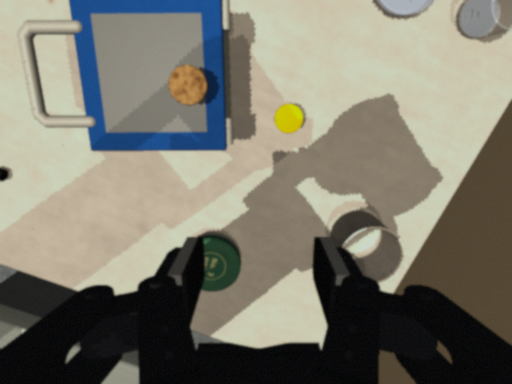

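Wrist view: cork top (188,84), near flap corners (91,150) and (226,149), bar mid (33,74), cup rim ~(365,245).

Run:
```python
from h import *
c=atz('w1',188,84,.0975);print('cork',c)
a=atz('w1',91,150,.0735);b=atz('w1',226,149,.0735);d=b-a;print(a,b,np.linalg.norm(d),np.degrees(np.arctan2(d[1],d[0])))
print('bar',atz('w1',33,74,.076),atz('w1',26,24,.071),atz('w1',43,122,.071))
o=ctrl.get_obs();R=cv2.Rodrigues(o['tool_rot'])[0];print(np.degrees(np.arctan2(R[1,1],R[0,1])))
t=np.array([.516,-.102,.2]);print(((t-o['tool_pos'])/.6).round(4))
```

```text
cork [ 0.5173 -0.1044  0.0975]
[ 0.4337 -0.0407  0.0735] [ 0.4791 -0.147   0.0735] 0.11558914308878668 -66.87300476598496
bar [0.476  0.0163 0.076 ] [0.5095 0.0322 0.071 ] [0.4403 0.0036 0.071 ]
-67.31489953020903
[ 0.0903  0.1356 -0.0147]
```

Call:
step_arm(
  targets=[
    {"travel": [0.045,0.066,-0.03],"angular": [0,0,0],"gripper": 0.6},
    {"travel": [0.091,0.133,-0.06],"angular": [0,0,0],"gripper": 0.6},
    {"travel": [0.091,0.133,-0.1],"angular": [0,0,0],"gripper": 0.6},
    {"travel": [0.091,0.133,-0.14],"angular": [0,0,0],"gripper": 0.6},
    {"travel": [0.091,0.133,-0.18],"angular": [0,0,0],"gripper": 0.6},
    {"travel": [0.091,0.133,-0.2],"angular": [0,0,0],"gripper": 0.6},
    {"travel": [0.091,0.133,-0.221],"angular": [0,0,0],"gripper": 0.6},
    {"travel": [0.091,0.133,-0.221],"angular": [0,0,0],"gripper": 0.6},
    {"travel": [0.091,0.133,-0.221],"angular": [0,0,0],"gripper": 0.6},
  ],
)

```text
t: 2.35
tool_pos: [0.5173, -0.1031, 0.0768]
tool_rot: [3.079, 0.619, 0.001]
contact_force: [0.5, 0.5, 0.8]
opening: 0.0512
grip_force: 0.0
```

Call:
step_arm(
  targets=[
    {"travel": [0,0,0],"angular": [0,0,0],"gripper": 0.1},
    {"travel": [0,0,0],"angular": [0,0,0],"gripper": 0.1},
    {"travel": [0,0,0],"angular": [0,0,0],"gripper": 0.1},
    {"travel": [0,0,0],"angular": [0,0,0],"gripper": 0.1},
    {"travel": [0,0,0],"angular": [0,0,0],"gripper": 0.1},
    {"travel": [0,0,0],"angular": [0,0,0],"gripper": 0.1},
  ],
)

```text
t: 2.95
tool_pos: [0.5178, -0.1029, 0.0775]
tool_rot: [3.078, 0.62, 0.003]
contact_force: [-0.5, -1.1, 6.0]
opening: 0.0263
grip_force: 24.7
```

Call:
step_arm(
  targets=[
    {"travel": [0,0,0.05],"angular": [0,0,0],"gripper": 0.1},
    {"travel": [0,0,0.1],"angular": [0,0,0],"gripper": 0.1},
    {"travel": [-0.02,-0.05,0.15],"angular": [0,0,0],"gripper": 0.1},
    {"travel": [-0.045,-0.11,0.15],"angular": [0,0,0],"gripper": 0.1},
    {"travel": [-0.07,-0.17,0.15],"angular": [0,0,0],"gripper": 0.1},
    {"travel": [-0.095,-0.23,0.15],"angular": [0,0,0],"gripper": 0.1},
    {"travel": [-0.12,-0.29,0.15],"angular": [0,0,0],"gripper": 0.1},
    {"travel": [-0.141,-0.351,0.13],"angular": [0,0,0],"gripper": 0.1},
    {"travel": [-0.141,-0.351,0.1],"angular": [0,0,0],"gripper": 0.1},
    {"travel": [-0.141,-0.351,0.1],"angular": [0,0,0],"gripper": 0.1},
  ],
)

```text
t: 3.95
tool_pos: [0.4302, -0.3125, 0.1329]
tool_rot: [-3.075, -0.616, 0.005]
contact_force: [0.6, 0.9, -0.3]
opening: 0.0262
grip_force: 24.8
```

Run:
```python
from h import *
snap('side','s2');snap('top','t2');o=ctrl.get_obs();print(o['tool_pos'],o['opening'],o['t'])
crop('s2',280,100,380,220,4,'s2c');crop('t2',280,160,390,280,4,'t2c')
a=cv2.imread('pics/s2c.png');b=cv2.imread('pics/t2c.png');cv2.imwrite('pics/st2.png',np.hstack([cv2.resize(a,(400,480)),cv2.resize(b,(400,480))]))
```

```text
[ 0.43196293 -0.31246178  0.13548675] 0.026375205283568043 4.05
```

View pics/st2.png

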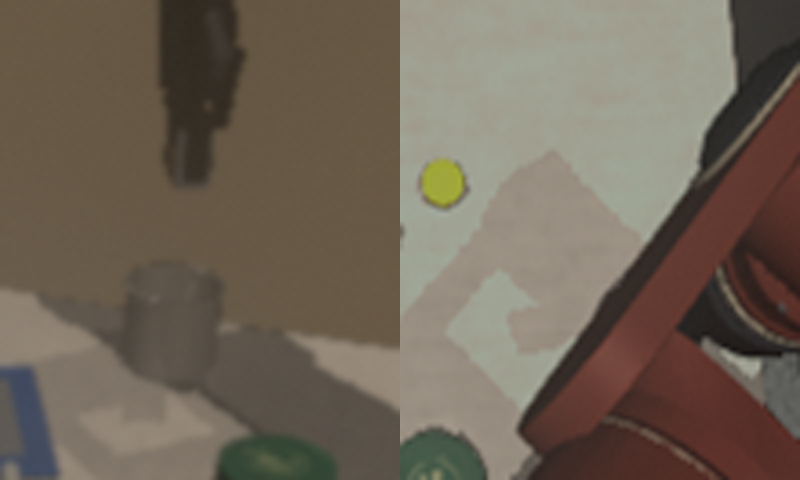

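Side crop: fingertips at (190,185), cup rim centre at (172,282).

Run:
```python
from h import *
p=proj('s2',[[.432,-.3125,.139],[.4325,-.3135,.06]]);print((p-[280,100])*4)
print(atz('s2',280+172/4,100+282/4,.06),atz('s2',280+190/4,100+185/4,.139))
```

```text
[[184.8 164.4]
 [174.  280.4]]
[ 0.4333 -0.3108  0.06  ] [ 0.4218 -0.2782  0.139 ]
```

Call:
step_arm(
  targets=[
    {"travel": [0,0,-0.05],"angular": [0,0,0],"gripper": 0.1},
    {"travel": [0,0,-0.09],"angular": [0,0,0],"gripper": 0.1},
    {"travel": [0,0,-0.113],"angular": [0,0,0],"gripper": 0.1},
    {"travel": [0,0,-0.113],"angular": [0,0,0],"gripper": 0.1},
    {"travel": [0,0,-0.113],"angular": [0,0,0],"gripper": 0.5},
    {"travel": [0,0,-0.113],"angular": [0,0,0],"gripper": 0.5},
    {"travel": [0,0,-0.113],"angular": [0,0,0],"gripper": 0.5},
    {"travel": [0,0,-0.113],"angular": [0,0,0],"gripper": 0.5},
    {"travel": [0,0,-0.05],"angular": [0,0,0],"gripper": 0.5},
    {"travel": [0,0,0.02],"angular": [0,0,0],"gripper": 0.5},
  ],
)

```text
t: 5.05
tool_pos: [0.431, -0.312, 0.1472]
tool_rot: [-3.076, -0.619, 0.004]
contact_force: [0.6, -0.8, 1.4]
opening: 0.0427
grip_force: 0.0
```

Call:
step_arm(
  targets=[
    {"travel": [0.02,0.08,0.09],"angular": [0,0,0],"gripper": 0.35},
    {"travel": [0.035,0.15,0.09],"angular": [0,0,0],"gripper": 0.35},
    {"travel": [0.05,0.217,0.09],"angular": [0,0,0],"gripper": 0.35},
    {"travel": [0.05,0.217,0.09],"angular": [0,0,0],"gripper": 0.35},
  ],
)

```text
t: 5.45
tool_pos: [0.4636, -0.1791, 0.204]
tool_rot: [3.077, 0.629, 0.005]
contact_force: [-0.6, -0.3, -0.8]
opening: 0.03
grip_force: 0.0
```

Run:
```python
from h import *
snap('wrist','w3');o=ctrl.get_obs();print(o['tool_pos'],o['tool_rot'],o['opening'],o['t'])
```

```text
[ 0.46301114 -0.18078143  0.20317163] [3.07714634e+00 6.27107444e-01 2.64948406e-03] 0.029822286727000637 5.5
```

View pics/w3.png

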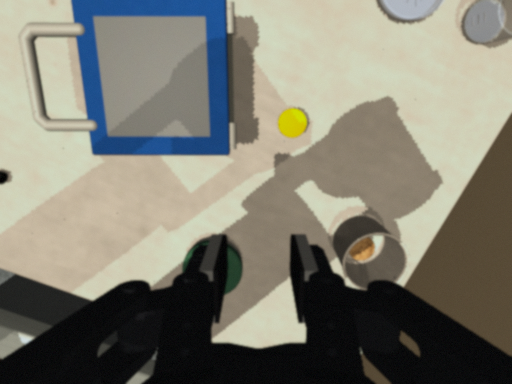

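The cork lies in the cup at (365,248). Next, the handle.

Call:
step_arm(
  targets=[
    {"travel": [0.005,0.08,-0.02],"angular": [0,0,0],"gripper": 0.35},
    {"travel": [0.01,0.16,-0.04],"angular": [0,0,0],"gripper": 0.35},
    {"travel": [0.015,0.24,-0.05],"angular": [0,0,0],"gripper": 0.35},
    {"travel": [0.021,0.3,-0.06],"angular": [0,0,0],"gripper": 0.35},
    {"travel": [0.021,0.3375,-0.08],"angular": [0,0,0],"gripper": 0.35},
    {"travel": [0.021,0.3375,-0.12],"angular": [0,0,0],"gripper": 0.35},
    {"travel": [0.021,0.3375,-0.16],"angular": [0,0,0],"gripper": 0.35},
    {"travel": [0.021,0.3375,-0.16],"angular": [0,0,0],"gripper": 0.35},
  ],
)

```text
t: 6.3
tool_pos: [0.472, 0.0191, 0.1021]
tool_rot: [-3.078, -0.619, 0.012]
contact_force: [0.1, 0.2, 0.9]
opening: 0.0295
grip_force: 0.0
```

Run:
```python
from h import *
snap('side','s4');snap('wrist','w4');o=ctrl.get_obs();print(o['tool_pos'],o['opening'],o['t'],o['q'])
crop('s4',200,140,320,260,3.3,'s4c')
a=cv2.imread('pics/s4c.png');b=cv2.resize(cv2.imread('pics/w4.png'),(400,300));b=cv2.copyMakeBorder(b,0,a.shape[0]-300,0,0,0);cv2.imwrite('pics/st4.png',np.hstack([a,b]))
```

```text
[0.47469939 0.01876139 0.10591611] 0.029728994363645473 6.4 [-1.17196021e-01 -2.01743562e-01  2.07014703e+00 -2.30782377e-04
  1.27439273e+00  1.05726649e+00]
```

View pics/st4.png

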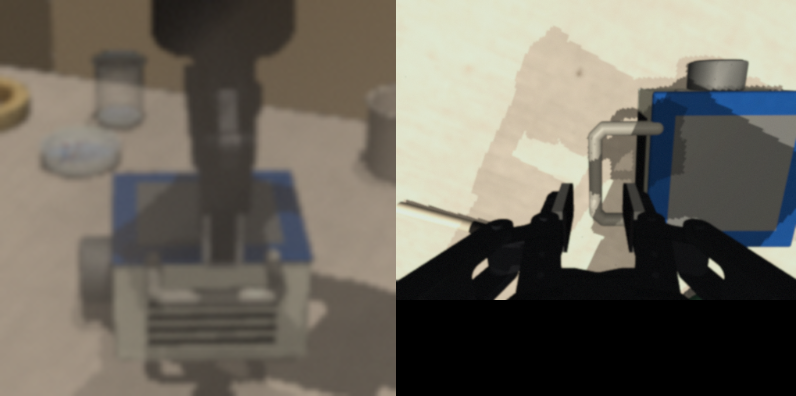

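Fingers straddle the bar (wrist panel: tips at x≈570 and 628, bar at 597; side panel: fingers mid-bar). Descend and close.

Call:
step_arm(
  targets=[
    {"travel": [0,0,-0.04],"angular": [0,0,0],"gripper": 0.35},
    {"travel": [0,0,-0.07],"angular": [0,0,0],"gripper": 0.35},
    {"travel": [0,0,-0.09],"angular": [0,0,0],"gripper": 0.35},
    {"travel": [0,0,-0.09],"angular": [0,0,0],"gripper": 0.35},
    {"travel": [0,0,-0.09],"angular": [0,0,0],"gripper": 0},
    {"travel": [0,0,-0.09],"angular": [0,0,0],"gripper": 0},
    {"travel": [0,0,-0.09],"angular": [0,0,0],"gripper": 0},
    {"travel": [0,0,-0.09],"angular": [0,0,0],"gripper": 0},
    {"travel": [0,0,-0.09],"angular": [0,0,0],"gripper": 0},
  ],
)

```text
t: 7.3
tool_pos: [0.4747, 0.0216, 0.0532]
tool_rot: [-3.075, -0.619, -0.0]
contact_force: [-3.5, 8.5, 0.8]
opening: 0.0087
grip_force: 25.2
```

Run:
```python
from h import *
o=ctrl.get_obs();print(o['tool_pos'],o['opening'],o['grip_force'],o['contact_force'],o['t'])
x=np.array([np.cos(np.radians(-67)),np.sin(np.radians(-67))])
for th in np.arange(.1,1.86,.125).tolist()+[1.85]:
    r=.155;p=.019
    dx=r*(np.cos(p)-np.cos(th+p));dz=r*(np.sin(th+p)-np.sin(p))
    print(round(th,3),(dx*x/.6).round(3),round(dz/.6,3))
```

```text
[0.47465964 0.02164522 0.05320657] 0.00867579983299923 25.248141288757324 [-3.5039243   8.52261951  0.79401282] 7.3
0.1 [ 0.001 -0.002] 0.026
0.225 [ 0.003 -0.007] 0.058
0.35 [ 0.007 -0.016] 0.088
0.475 [ 0.012 -0.028] 0.118
0.6 [ 0.019 -0.044] 0.145
0.725 [ 0.027 -0.063] 0.17
0.85 [ 0.036 -0.084] 0.192
0.975 [ 0.046 -0.108] 0.212
1.1 [ 0.057 -0.134] 0.228
1.225 [ 0.069 -0.161] 0.24
1.35 [ 0.081 -0.19 ] 0.248
1.475 [ 0.093 -0.22 ] 0.253
1.6 [ 0.106 -0.249] 0.253
1.725 [ 0.118 -0.279] 0.25
1.85 [ 0.131 -0.308] 0.242
1.85 [ 0.131 -0.308] 0.242
```

Call:
step_arm(
  targets=[
    {"travel": [0.001,0.003,0.026],"angular": [0,0,0],"gripper": 0},
    {"travel": [0.003,-0.002,0.058],"angular": [0,0,0],"gripper": 0},
    {"travel": [0.007,-0.011,0.088],"angular": [0,0,0],"gripper": 0},
    {"travel": [0.012,-0.023,0.118],"angular": [0,0,0],"gripper": 0},
    {"travel": [0.019,-0.039,0.145],"angular": [0,0,0],"gripper": 0},
    {"travel": [0.027,-0.058,0.17],"angular": [0,0,0],"gripper": 0},
    {"travel": [0.036,-0.079,0.192],"angular": [0,0,0],"gripper": 0},
    {"travel": [0.036,-0.079,0.192],"angular": [0,0,0],"gripper": 0},
  ],
)

```text
t: 8.1
tool_pos: [0.4964, -0.0286, 0.1714]
tool_rot: [-3.079, -0.619, 0.002]
contact_force: [-12.7, 5.2, 9.5]
opening: 0.009
grip_force: 25.6
```

Call:
step_arm(
  targets=[
    {"travel": [0.01,-0.024,0.02],"angular": [0,0,0],"gripper": 0},
    {"travel": [0.021,-0.05,0.036],"angular": [0,0,0],"gripper": 0},
    {"travel": [0.033,-0.077,0.048],"angular": [0,0,0],"gripper": 0},
    {"travel": [0.045,-0.106,0.056],"angular": [0,0,0],"gripper": 0},
    {"travel": [0.057,-0.136,0.061],"angular": [0,0,0],"gripper": 0},
    {"travel": [0.07,-0.165,0.061],"angular": [0,0,0],"gripper": 0},
    {"travel": [0.082,-0.195,0.058],"angular": [0,0,0],"gripper": 0},
    {"travel": [0.092,-0.217,0.052],"angular": [0,0,0],"gripper": 0},
    {"travel": [0.092,-0.217,0.052],"angular": [0,0,0],"gripper": 0},
  ],
)

```text
t: 9.0
tool_pos: [0.5531, -0.161, 0.1988]
tool_rot: [3.077, 0.617, 0.003]
contact_force: [-0.6, -1.8, 6.1]
opening: 0.0087
grip_force: 26.8
```

Run:
```python
from h import *
o=ctrl.get_obs();print(o['tool_pos'],o['tool_rot'],o['opening'],o['grip_force'],o['contact_force'],o['t'])
```

```text
[ 0.55307713 -0.16095439  0.1987898 ] [3.07699285e+00 6.16870311e-01 2.77657833e-03] 0.008651547273778757 26.779241859912872 [-0.60395637 -1.78153618  6.14504054] 9.0
```

Call:
step_arm(
  targets=[
    {"travel": [0,0,0],"angular": [0,0,0],"gripper": 0.4},
    {"travel": [0,0,0],"angular": [0,0,0],"gripper": 0.4},
    {"travel": [0,0,0],"angular": [0,0,0],"gripper": 0.4},
    {"travel": [0,0,0.05],"angular": [0,0,0],"gripper": 0.4},
    {"travel": [0,0,0.12],"angular": [0,0,0],"gripper": 0.4},
    {"travel": [-0.06,0.03,0.12],"angular": [0,0,0],"gripper": 0.4},
    {"travel": [-0.12,0.065,0.12],"angular": [0,0,0],"gripper": 0.4},
    {"travel": [-0.19,0.103,0.12],"angular": [0,0,0],"gripper": 0.4},
    {"travel": [-0.19,0.103,0.12],"angular": [0,0,0],"gripper": 0.4},
    {"travel": [-0.19,0.103,0.12],"angular": [0,0,0],"gripper": 0.4},
  ],
)

```text
t: 10.0
tool_pos: [0.437, -0.0955, 0.2703]
tool_rot: [3.079, 0.622, 0.002]
contact_force: [0.0, 0.5, 0.5]
opening: 0.0343
grip_force: 0.0
```

Run:
```python
from h import *
snap('wrist','w5');o=ctrl.get_obs();print(o['tool_pos'],o['tool_rot'],o['opening'],o['t'])
print(proj('w5',[[.5128,-.0681,.064],[.5097,-.067,.064]]))
```

```text
[ 0.43780664 -0.09603003  0.27064539] [3.07882021e+00 6.21187226e-01 1.72872378e-03] 0.033942985828681514 10.05
[[260.9  89.7]
 [258.7  92.2]]
```

View pics/w5.png

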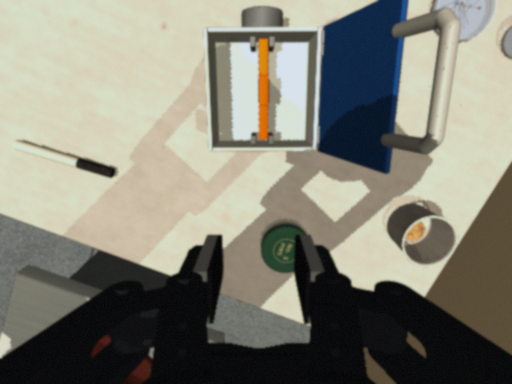

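Flap open and leaning back, cassette in its channel: tab top centre (264,89), cassette ends (264,40) and (264,138); the cork is in the cup at (417,232).

Run:
```python
from h import *
p=atz('w5',264,89,.064);a=atz('w5',264,40,.046);b=atz('w5',264,138,.046);d=a-b
print(p,(a+b)/2,np.degrees(np.arctan2(d[1],d[0]))-90)
o=ctrl.get_obs();print((np.array([p[0],p[1],.2])-o['tool_pos'])/.6)
R=cv2.Rodrigues(o['tool_rot'])[0];print(np.degrees(np.arctan2(R[1,1],R[0,1])))
```

```text
[ 0.5147 -0.0708  0.064 ] [ 0.51355 -0.07165  0.046  ] -66.87620811163073
[ 0.12815559  0.04205005 -0.11774232]
-67.18614219051479
```

Call:
step_arm(
  targets=[
    {"travel": [0.06,0.02,0],"angular": [0,0,0],"gripper": 0.4},
    {"travel": [0.127,0.042,-0.03],"angular": [0,0,0],"gripper": 0.4},
    {"travel": [0.127,0.042,-0.1],"angular": [0,0,0],"gripper": 0.4},
    {"travel": [0.127,0.042,-0.17],"angular": [0,0,0],"gripper": 0.4},
    {"travel": [0.127,0.042,-0.24],"angular": [0,0,0],"gripper": 0.4},
    {"travel": [0.127,0.042,-0.3],"angular": [0,0,0],"gripper": 0.4},
    {"travel": [0.127,0.042,-0.34],"angular": [0,0,0],"gripper": 0.4},
    {"travel": [0.127,0.042,-0.365],"angular": [0,0,0],"gripper": 0.4},
    {"travel": [0.127,0.042,-0.382],"angular": [0,0,0],"gripper": 0.4},
    {"travel": [0.127,0.042,-0.382],"angular": [0,0,0],"gripper": 0.4},
  ],
)

```text
t: 11.05
tool_pos: [0.5137, -0.0711, 0.0402]
tool_rot: [-3.079, -0.62, 0.003]
contact_force: [-0.5, -0.3, 0.3]
opening: 0.0343
grip_force: 0.0
```

Call:
step_arm(
  targets=[
    {"travel": [0,0,0],"angular": [0,0,0],"gripper": 0},
    {"travel": [0,0,0],"angular": [0,0,0],"gripper": 0},
    {"travel": [0,0,0],"angular": [0,0,0],"gripper": 0},
    {"travel": [0,0,0],"angular": [0,0,0],"gripper": 0},
    {"travel": [0,0,0],"angular": [0,0,0],"gripper": 0},
    {"travel": [0,0,0],"angular": [0,0,0],"gripper": 0},
  ],
  squeeze=35,
)

```text
t: 11.65
tool_pos: [0.5145, -0.0698, 0.0429]
tool_rot: [-3.078, -0.62, -0.003]
contact_force: [-1.9, 4.3, 2.2]
opening: 0.0092
grip_force: 35.7
```

Call:
step_arm(
  targets=[
    {"travel": [0,0,0.015],"angular": [0,0,0],"gripper": 0},
    {"travel": [0,0,0.04],"angular": [0,0,0],"gripper": 0},
    {"travel": [0,0,0.08],"angular": [0,0,0],"gripper": 0},
    {"travel": [0,0,0.12],"angular": [0,0,0],"gripper": 0},
    {"travel": [0,0,0.16],"angular": [0,0,0],"gripper": 0},
    {"travel": [0,0,0.2],"angular": [0,0,0],"gripper": 0},
    {"travel": [0,0,0.24],"angular": [0,0,0],"gripper": 0},
    {"travel": [0,0,0.28],"angular": [0,0,0],"gripper": 0},
    {"travel": [0,0,0.31],"angular": [0,0,0],"gripper": 0},
    {"travel": [0,0,0.32],"angular": [0,0,0],"gripper": 0},
  ],
)

```text
t: 12.65
tool_pos: [0.5155, -0.0718, 0.2383]
tool_rot: [3.076, 0.619, 0.011]
contact_force: [-0.2, -1.1, -0.8]
opening: 0.0089
grip_force: 35.3
```

Call:
step_arm(
  targets=[
    {"travel": [0,0,0],"angular": [0,0,0],"gripper": 0},
    {"travel": [0,0,0],"angular": [0,0,0],"gripper": 0},
    {"travel": [0,0,0],"angular": [0,0,0],"gripper": 0},
    {"travel": [0,0,0],"angular": [0,0,0],"gripper": 0},
    {"travel": [0,0,0],"angular": [0,0,0],"gripper": 0},
    {"travel": [0,0,0],"angular": [0,0,0],"gripper": 0},
    {"travel": [0,0,0],"angular": [0,0,0],"gripper": 0},
    {"travel": [0,0,0],"angular": [0,0,0],"gripper": 0},
  ],
)

```text
t: 13.45
tool_pos: [0.5138, -0.071, 0.2332]
tool_rot: [-3.08, -0.62, 0.0]
contact_force: [0.6, 0.3, -1.5]
opening: 0.0094
grip_force: 35.3
```

Run:
```python
from h import *
snap('side','s6');o=ctrl.get_obs();print(o['tool_pos'],o['opening'],o['grip_force'],o['t'],abs(o['dq']).max())
```

```text
[ 0.51384728 -0.07101305  0.2332634 ] 0.009153652541986345 35.257038697600365 13.5 0.0005982717929482061
```

View pics/s6.png

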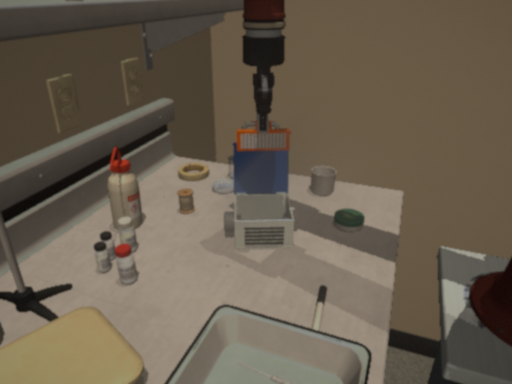

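The cassette is held level, its lower edge at row 150 and well above the unit's rim at row 195. The flap is open and the cup is standing.

```bash
python3 -c "
from station import ctrl
print(ctrl.finish_job())"
```

```text
the job is handed in; nothing more can be done
None
```

I handed the job in at 13.5 s: the cork is in the standing cup, the flap is open past upright, and the gripper holds the cassette upright and still about 19 cm above the bench (about 12 cm above the unit); the hand-in returned no verdict.

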